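# Put the polished spool away and click the slide-top box shut

### The arm

A 6-joint arm with a two-finger parallel gripper is mounted at the origin on the work surface. World frame = base frame: x ahead of the robot, y to its left, z up, the work surface at z = 0. Lengths are in mm, angles in rad, forces in N, time in s.
With the tool pointing down it reaches from about 275 to 1000 mm from the base axis. Payload 8.4 kg.
Tool frame: the origin (TCP) lies between the finger pads; the fingertips stand r.nose_length ahead of it and the grasp point (between the pads) lies 8 mm behind it (r.nose_length is the distance from the TCP to the fingertips, in mm); y points along the fingers, x is the direction in which the jaws open and shut, and the axes are right-handed (so a half turn about y gives the same grasp; the last joint's range is limited). The gripper opens to 85 mm and grips with 20 to 120 N. Pads are 22 mm wide; open, the fingers measure 114 mm over their backs; the gripper's body (76 mm by 85 mm) begins 54 mm behind the grasp point. The pads swing forward as they close: fully open they stand 13 mm farther back than shut.
Start: joints at [1.099, 0.353, 1.633, -0, 1.155, -0.002], TCP at [282.941, 557.29, 220.881] pointing down, gripper open.
Joint ranges: [-2.63, 2.63], [-0.92, 2.1], [0.06, 2.66], [-1.3, 4.44], [0, 2.69], [-3.02, 3.02]. Speed limits (rad/s): [2.22, 2.22, 2.79, 3.14, 3.14, 3.14].

### API

Orientations are given as [roll, pitch, yaw] about the fixed x, y, z axes, in that order (R = Rz(yaw) Ry(pitch) Rx(roll)).
In Python, from rig import r, cams, order gives the robot as it stands. The module is installed in compiled form; this text tells all that it offers.
- The arm moves only by the shell command python3 -m crank 'ROWS' [FORCE]. ROWS is JSON, a list of rows, each a list of 7 numbers: the turn, a rotation vector about the tool's x, y, z in degrees, then the shift along the tool's x, y, z in cm, then the opening, from -1 (shut) to 1 (fully open). A call has exactly 10 rows; each row shifts and turns the pose as measured when the row begins, along the tool's axes as they then stand; what a row does not reach is not made up. A row lasts 1/12 s, in which the tool goes at most 41.7 mm and 7.16 degrees, less where a joint would pass 70% of its speed; a pose out of reach is approached as far as the arm can. A call with a gripper value outside its range is refused whole. The fingers move at their own pace and stop on an object; FORCE is the grip in N (left out, the last holds). Time passes only in rows, so rows that do not move let the fingers close, or fill a call up. It gives the time, the measured TCP pose, the force and the opening at its end, in the units of the state.
- r.sense(): the state, without advancing time (a new reading comes with each control period).
- cams.grab_frame(name): name is "scene" or "top" or "wrist"; returns the picture (400x640x3 uint8, blue, green, red); there is no depth.
- cams.camera_info(name): a dict with "intrinsics" (3x3 intrinsics, pixels), "view" (4x4, takes a point from world to camera coordinates); the wrist camera has in their place "hand_eye" (4x4, takes a point from camera to tool coordinates, whose origin is the TCP and whose axes are the tool frame's). Camera axes: x right, y up, looking along -z (the intrinsics and any distortion apply to the point x, -y, -z); pixel columns grow to the right and rows downward; lengths in mm; the calibration is good to about 2 mm. A picture is of the moment at which its call begins: read the wrist's pose just before it. camera_info takes no time and is no camera call.
- order.sign_off(): hands the job in, once; it reports no verdict.
The state is a dict: "clock": time; "qpos": joint angles; "qvel": joint speeds; "joint_efforts": joint torques, N m; "eef_pos": TCP position; "tcp_rot": TCP orientation; "contact_force": force on the tool from outside, world axes, zero at the start; "wrist_torque": the same for the moment, N m; "opening": opening from 0.0 (shut) to 1.0 (fully open).
Only numpy, scipy, OpenCV 4.12 (cv2) and the standard library are available. Lean on these libraries where they do the work, as an engineer would, in place of code of your own. Each camera call takes 0.05 s, during which the arm holds its last target.

### The job

Put the polished brass spool (the turned part with two flanges and a narrow waist) into the open end of the slide-top wooden box, then slide the box's lid shut along its channel, over the small springy ridge near the end, until it is fully home against the end wall. Ease the lid over the ridge with a steady hand and stop gently when it meets the end wall, which splits if the lid is driven against it with more than about 20 N; then let go of it, and leave the other things on the bench where they are.

Things in the scene. Friction and masses are not known exactly. Their poses are not given: they have to be found in the camera images.
- box: Open-topped wooden box screwed to the bench, 110 mm wide (y), sides 52 mm high; it never moves. Origin on the bench; the sides run from x = -100 to +112 mm. Its x axis points the way the lid slides to close. Inside: y = -43 to +43 mm, x = -88 mm to the end wall, floor 6 mm above the bench. At the start at least 65 mm of its +x end is uncovered.
- box_ledge (a point): Point of the box midway between the ledges on which the lid slides, 36 mm above the box's origin. The lid runs between side cheeks 100 mm apart and under lips 90 mm apart (their underside 43 mm, top 52 mm above the bench): play 1 mm each side, 1.5 mm in height. All is waxed; before the ridge the lid slides easily.
- ridge (a joint): How far the ridge is pressed down (m): 0 when up, about 0.002 under the front strip of the lid, 0 again once home. Ridge: two round brass bumps on the ledges, 4 mm high, crest 15 mm before the end wall, foot 11 mm either side, sprung (11 to 14 N). Pushing over it takes 8 to 14 N from about 25 mm before home, then 4 to 8 N, near nothing just before home; at the wall the push rises sharply.
- lid_middle (a point): Middle of the underside of the lid, a wooden panel 186 (x) x 98 (y) x 5.5 mm, 0.07 to 0.14 kg, loose in the channel, sticking out at the box's -x end; axes as the box's. In the box's frame: z = 36 mm, x = -77 to -95 mm at the start. Home (front edge on the end wall) is at x = -12 to +2 mm (wall at +81 to +95): the end piece, wall with ridge, is clamped differently each time and not measured: feel for it.
- lid_handle (a point): Centre of the lid's handle: a wooden bar across the lid's middle, 12 mm thick along the slide (x), 60 mm long across it (y), standing 22 mm up from the lid's top face; this point is 11 mm above that face and 16.5 mm above lid_middle. Can be pinched from above or pushed.
- spool_middle (a point): Centre of the brass spool to be put away: two flanges 24 mm across, 7 mm thick, with a 14 mm waist between, 26 mm high, standing upright on the bench (its own z axis up), about 0.05 kg. The point is 13 mm above its foot.
- spool: The same spool; origin at the centre of its underside.
- lid: The same lid; origin as lid_middle. Its side edges have notches 7 to 28 mm behind the front edge; the ridge springs up into them when the lid is home.
- bush: Bystander: plain straight brass pin, 18 mm across, 40 mm high, standing. Origin: centre of the underside.
- taper: Bystander: brass cone, 30 mm across at the foot, 12 mm at the top, 32 mm high. Origin: centre of the underside.
- wheel: Bystander: buff-coloured polishing wheel lying flat, 90 mm across, 22 mm thick. Origin: centre of the underside.
- collar: Bystander: steel ring lying flat, 40 mm across, 14 mm high. Origin: centre of the underside.
- screwdriver: Bystander: screwdriver lying on the bench. Origin: under its middle.
- can: Bystander: grey and black spray can, 66 mm across, 170 mm high, standing. Origin: centre of the underside.
There are look-alikes about, which are no part of the job. There is more than one size of the lid; the job needs the smallest.

How it is judged:
By the outcome, as a careful person would: the job done as asked, in the order asked, and still so for the second after the job is handed in, with the robot touching nothing.
It also fails if it takes over 70 s, if anything falls off the work surface, if the arm or the gripper's body presses on something with over 40 N, if the wrist force passes 120 N, or if a joint passes its speed limit or range.

## Working session

There is one attempt and no reset: what is moved stays moved. The work goes in short steps, Python scripts to look and compute and a shell command to move; the robot and the scene stay as the last step left them, time stands still between calls to the robot, and variables do not carry over. Pictures are saved under pics/ and viewed, and the job is handed in when it is done.

```bash
mkdir -p pics; ls
python3 - <<'E'
from rig import r,cams,order
import cv2,numpy as np
s=r.sense();print(s);print(r.nose_length)
for n in("scene","top","wrist"):
    cv2.imwrite(f"pics/a_{n}.png",cams.grab_frame(n));print(n,{k:np.array(v).round(4).tolist() if not isinstance(v,str) else v for k,v in cams.camera_info(n).items()})
E
```

```text
pics
{'clock': 0.0, 'qpos': array([ 1.09859615e+00,  3.53640990e-01,  1.63414336e+00, -3.23621060e-05,
        1.15520657e+00, -2.38990235e-03]), 'qvel': array([ 1.14729760e-04,  1.15139127e-03,  1.10157886e-03, -2.71182335e-05,
       -1.89723154e-04,  3.99987964e-04]), 'joint_efforts': array([ 8.52417506e-04, -6.05226946e+01, -3.42062902e+01, -6.57263786e-05,
        9.52901988e-03,  5.96473160e-05]), 'eef_pos': array([282.72535357, 556.83844297, 220.16221841]), 'tcp_rot': array([-1.57082257e+00,  1.39833777e-03,  1.10099912e+00]), 'contact_force': array([ 0.96983019, -0.57116115,  0.65287935]), 'wrist_torque': array([-0.00112378,  0.00943495,  0.01022074]), 'opening': 0.9968797543540984}
11.0
scene {'intrinsics': [[506.9502, 0.0, 314.3784], [0.0, 506.9502, 202.4854], [0.0, 0.0, 1.0]], 'view': [[-0.542, 0.8403, 0.0055, 304.2803], [-0.5468, -0.3577, 0.757, 215.9922], [0.6381, 0.4073, 0.6534, -1601.3294], [0.0, 0.0, 0.0, 1.0]]}
top {'intrinsics': [[395.2209, 0.0, 319.7581], [0.0, 395.2209, 197.8387], [0.0, 0.0, 1.0]], 'view': [[0.0193, -0.9997, -0.0167, -33.7413], [0.9854, 0.0162, 0.1694, -517.2383], [-0.1691, -0.0198, 0.9854, -999.6977], [0.0, 0.0, 0.0, 1.0]]}
wrist {'intrinsics': [[325.1535, 0.0, 324.6184], [0.0, 325.1535, 200.4787], [0.0, 0.0, 1.0]], 'hand_eye': [[1.0, 0.0006, 0.0008, -0.5177], [0.0006, 0.2877, -0.9577, -154.1522], [-0.0008, 0.9577, 0.2877, 73.2432], [0.0, 0.0, 0.0, 1.0]]}
```

View pics/a_scene.png

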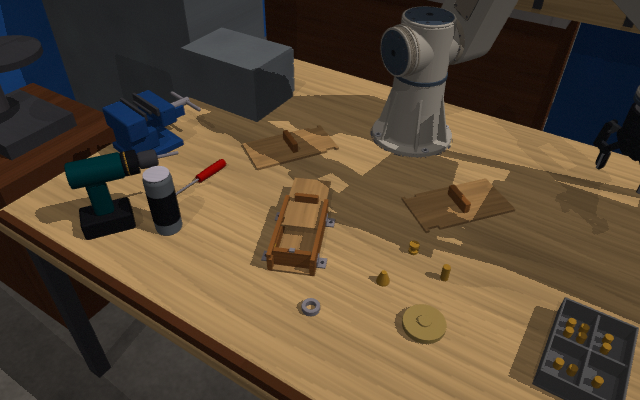

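View pics/a_top.png

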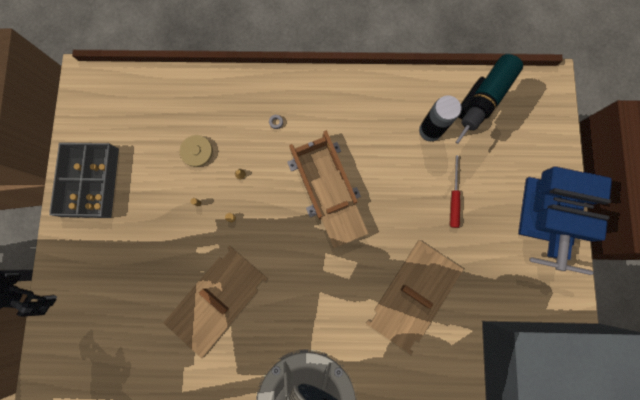

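View pics/a_wrist.png

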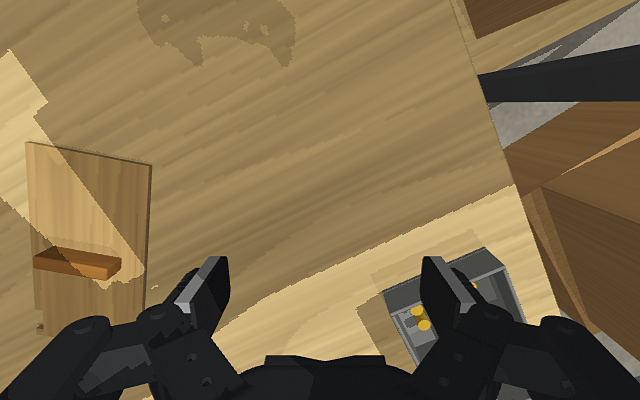

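Scene: box at (300,225), with three free brass parts at (414,247), (446,272) and (383,279), and a tray of look-alikes at (590,350). Two larger lids lie loose at (290,147) and (458,205). In the top view the brass parts are at (230,217), (196,202) and (240,174). I'll enlarge to confirm.

```bash
cat > h.py <<'E'
import numpy as np,cv2
from rig import r,cams
from scipy.spatial.transform import Rotation as R
def cam(n,s=None):
    i=cams.camera_info(n);K=np.array(i["intrinsics"])
    if "view" in i: V=np.array(i["view"])
    else:
        s=s or r.sense();T=np.eye(4);T[:3,:3]=R.from_euler('xyz',s["tcp_rot"]).as_matrix();T[:3,3]=s["eef_pos"]
        V=np.linalg.inv(T@np.array(i["hand_eye"]))
    return K,V
def back(c,px,z):
    K,V=c;d=np.linalg.inv(K)@[px[0],px[1],1];d=V[:3,:3].T@(d*[1,-1,-1]);o=-V[:3,:3].T@V[:3,3]
    return o+d*(z-o[2])/d[2]
def proj(c,p):
    K,V=c;q=V[:3,:3]@np.array(p)+V[:3,3];q=K@(q*[1,-1,-1]);return q[:2]/q[2]
def tri(c1,p1,c2,p2):
    def P(c): return c[0]@np.diag([1,-1,-1.])@c[1][:3]
    X=cv2.triangulatePoints(P(c1),P(c2),np.array(p1,float),np.array(p2,float));return (X[:3]/X[3]).ravel()
E
python3 - <<'E'
from h import *
a=cv2.imread("pics/a_top.png");b=cv2.imread("pics/a_scene.png")
def up(i,x,y,w,h,f): return cv2.resize(i[y:y+h,x:x+w],None,fx=f,fy=f,interpolation=cv2.INTER_CUBIC)
cv2.imwrite("pics/b1.png",np.vstack([up(a,180,150,80,80*1,5)[:300*1+100],up(b,370,230,100,60,4)]) if 0 else up(b,370,230,90,65,8))
cv2.imwrite("pics/b2.png",up(a,280,120,100,130,4.5))
cv2.imwrite("pics/b3.png",up(b,250,160,100,120,5))
S=cam("scene");T=cam("top")
print("info:",cams.camera_info("top").keys())
for n,t,s,z in(("spool",(230,217),(414,247),13),("bush",(196,202),(446,272),20),("taper",(240,174),(383,279),16)):
    print(n,back(T,t,z).round(),back(S,s,z).round(),tri(T,t,S,s).round())
E
```

```text
info: dict_keys(['intrinsics', 'view'])
spool [466. 218.  13.] [464. 219.  13.] [466. 219.  15.]
bush [505. 311.  20.] [503. 314.  20.] [504. 313.  20.]
taper [585. 197.  16.] [595. 204.  16.] [587. 200.   6.]
```

View pics/b1.png

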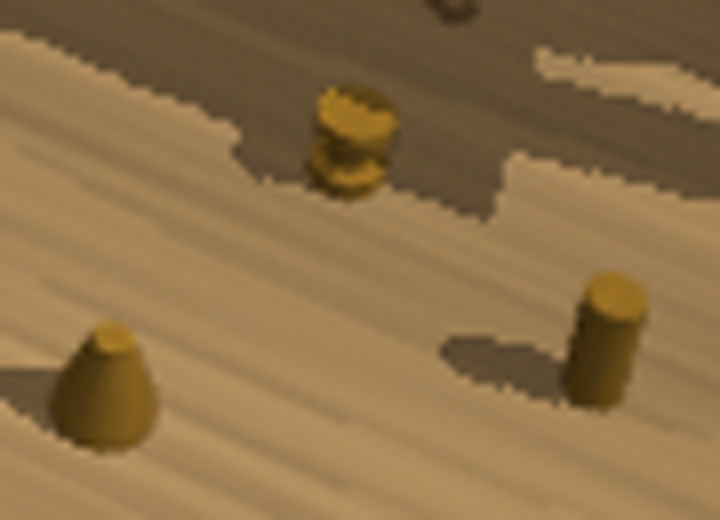

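View pics/b2.png

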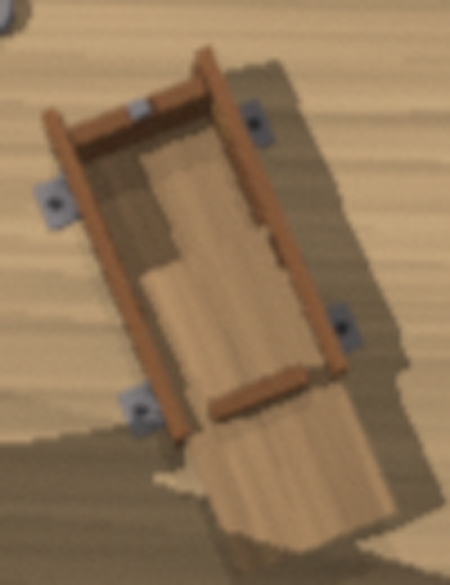

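View pics/b3.png

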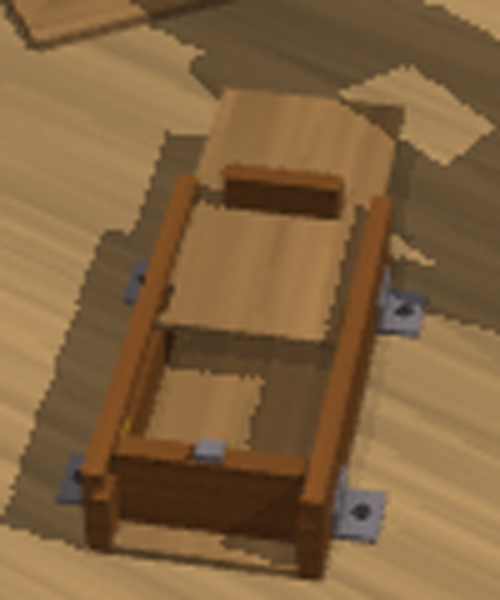

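Candidates: the waisted part with two flanges at scene (414,247) is the spool. The cone at (383,279) and the straight pin at (446,272) are not it, and the tray's pieces are look-alikes. The smallest lid is the one in the box. Next I'll fit the box pose.

Run:
```python
from h import *
from scipy.optimize import least_squares
S=cam("scene");T=cam("top")
t=lambda x,y:(280+(x+.5)/4.5-.5,120+(y+.5)/4.5-.5); s=lambda x,y:(250+(x+.5)/5-.5,160+(y+.5)/5-.5)
obs=[(T,t(43,115),(112,55)),(T,t(198,48),(112,-55)),(T,t(346,368),(-100,-55)),(T,t(180,441),(-100,55)),
(S,s(84,475),(112,-55)),(S,s(325,503),(112,55)),(S,s(178,178),(-100,-55)),(S,s(390,200),(-100,55))]
def W(p,q,z=52):
    c,sn=np.cos(p[2]),np.sin(p[2]);return np.array([p[0]+c*q[0]-sn*q[1],p[1]+sn*q[0]+c*q[1],z])
f=lambda p:np.concatenate([proj(c,W(p,q))-px for c,px,q in obs])
o=least_squares(f,[600,0,.4]);print(o.x,np.degrees(o.x[2]));print(o.fun.reshape(-1,2).round(1))
def B(w):
    c,sn=np.cos(o.x[2]),np.sin(o.x[2]);d=w[:2]-o.x[:2];return np.round([c*d[0]+sn*d[1],-sn*d[0]+c*d[1]],1)
# handle top z=36+5.5+22=63.5; corners
for n,c,px in(("top hl",T,t(211,408)),("top hr",T,t(303,370)),("top hl2",T,t(214,420)),("top hr2",T,t(306,382)),("sc l",S,s(223,166)),("sc r",S,s(343,180)),("sc fl",S,s(226,178)),("sc fr",S,s(340,190))):
    print(n,B(back(c,px,63.5)))
print("lid front top z41.5",B(back(S,s(165,326),41.5)),B(back(S,s(330,343),41.5)),"wall top?",[B(back(S,s(210,440),z)) for z in(36,43,52)],B(back(T,t(140,100),43)),B(back(T,t(140,125),43)))
```

```text
[ 5.78615732e+02 -3.17590569e+01  4.21230183e-01] 24.13471168439677
[[-1.5  0. ]
 [ 1.7 -0.6]
 [ 0.8 -0.5]
 [-1.1 -0.3]
 [ 0.1 -0.1]
 [ 0.5 -0. ]
 [-0.3 -0.8]
 [ 0.1 -0.8]]
top hl [-92.6  29.3]
top hr [-93.1 -27.9]
top hl2 [-99.6  30.4]
top hr2 [-100.1  -26.7]
sc l [-96.6 -30.2]
sc r [-95.2  31.2]
sc fl [-87.5 -27. ]
sc fr [-87.3  30.9]
lid front top z41.5 [  0.6 -41.2] [-0.1 39.2] wall top? [array([67. , -6.8]), array([73.6, -5.4]), array([82.2, -3.5])] [98.9 -6.3] [84.5 -0.2]
```

```bash
cat >> h.py <<'E'
def plan(target,yawdeg,n,s=None):
    # per-row turn about tool y and shifts (cm), given that each row starts from the pose then
    s=s or r.sense();p=np.array(s["eef_pos"]);M=R.from_euler('xyz',s["tcp_rot"])
    Tg=R.from_euler('xyz',[-90,0,yawdeg],degrees=True)
    rv=(M.inv()*Tg).as_rotvec(degrees=True)/n
    for i in range(n):
        d=M.inv().apply((np.array(target)-p)/(n))/10
        print(rv.round(2).tolist(),d.round(2).tolist()); M=M*R.from_rotvec(rv,degrees=True)
def st():
    s=r.sense();print("t%.2f"%s["clock"],s["eef_pos"].round(1),np.degrees(s["tcp_rot"]).round(2),"F",s["contact_force"].round(1),"op %.3f"%s["opening"]);return s
E
python3 -c "
from h import *
plan([466,218.5,120],114.13,10)"
```

```text
[-0.0, -5.1, -0.01] [-2.19, 1.01, -3.17]
[-0.0, -5.1, -0.01] [-2.46, 1.01, -2.96]
[-0.0, -5.1, -0.01] [-2.71, 1.01, -2.73]
[-0.0, -5.1, -0.01] [-2.95, 1.01, -2.48]
[-0.0, -5.1, -0.01] [-3.16, 1.01, -2.2]
[-0.0, -5.1, -0.01] [-3.34, 1.01, -1.91]
[-0.0, -5.1, -0.01] [-3.5, 1.0, -1.61]
[-0.0, -5.1, -0.01] [-3.63, 1.0, -1.29]
[-0.0, -5.1, -0.01] [-3.73, 1.0, -0.96]
[-0.0, -5.1, -0.01] [-3.8, 1.0, -0.63]
```

```bash
python3 -m crank '[[0,-5.1,0,-2.19,1,-3.17,0.2],[0,-5.1,0,-2.46,1,-2.96,0.2],[0,-5.1,0,-2.71,1,-2.73,0.2],[0,-5.1,0,-2.95,1,-2.48,0.2],[0,-5.1,0,-3.16,1,-2.2,0.2],[0,-5.1,0,-3.34,1,-1.91,0.2],[0,-5.1,0,-3.5,1,-1.61,0.2],[0,-5.1,0,-3.63,1,-1.29,0.2],[0,-5.1,0,-3.73,1,-0.96,0.2],[0,-5.1,0,-3.8,1,-0.63,0.2]]' 30; python3 -c "
from h import *
st();plan([466,218.5,120],114.13,8)"
```

```text
clock: 0.98
eef_pos: [474.4, 215.4, 116.1]
tcp_rot: [-1.575, -0.004, 2.041]
contact_force: [1.2, 0.7, 0.2]
opening: 0.6
t0.98 [474.4 215.4 116.1] [-90.23  -0.25 116.92] F [1.2 0.7 0.2] op 0.600
[0.03, 0.35, 0.03] [0.08, -0.05, 0.08]
[0.03, 0.35, 0.03] [0.08, -0.05, 0.08]
[0.03, 0.35, 0.03] [0.08, -0.05, 0.08]
[0.03, 0.35, 0.03] [0.08, -0.05, 0.08]
[0.03, 0.35, 0.03] [0.08, -0.05, 0.08]
[0.03, 0.35, 0.03] [0.08, -0.05, 0.08]
[0.03, 0.35, 0.03] [0.08, -0.05, 0.08]
[0.03, 0.35, 0.03] [0.08, -0.05, 0.08]
```

```bash
python3 -m crank '[[0,0.35,0,0.08,-0.05,0.08,0.2],[0,0.35,0,0.08,-0.05,0.08,0.2],[0,0.35,0,0.08,-0.05,0.08,0.2],[0,0.35,0,0.08,-0.05,0.08,0.2],[0,0.35,0,0.08,-0.05,0.08,0.2],[0,0.35,0,0.08,-0.05,0.08,0.2],[0,0.35,0,0.08,-0.05,0.08,0.2],[0,0.35,0,0.08,-0.05,0.08,0.2],[0,0,0,0,0,0,0.2],[0,0,0,0,0,0,0.2]]'; python3 -c "
from h import *
s=st();i=cams.grab_frame('wrist');c=cam('wrist',s);cv2.imwrite('pics/c1.png',i)
print(proj(c,[466,218.5,13]),proj(c,[466,218.5,26]))"
```

```text
clock: 1.82
eef_pos: [465.3, 216.3, 119.4]
tcp_rot: [-1.573, -0.004, 1.99]
contact_force: [0.0, -0.7, 0.4]
opening: 0.603
t1.82 [465.3 216.3 119.4] [-90.11  -0.22 114.03] F [ 0.  -0.7  0.4] op 0.603
[326.7725224  196.87466817] [326.92791314 201.42349894]
```

View pics/c1.png

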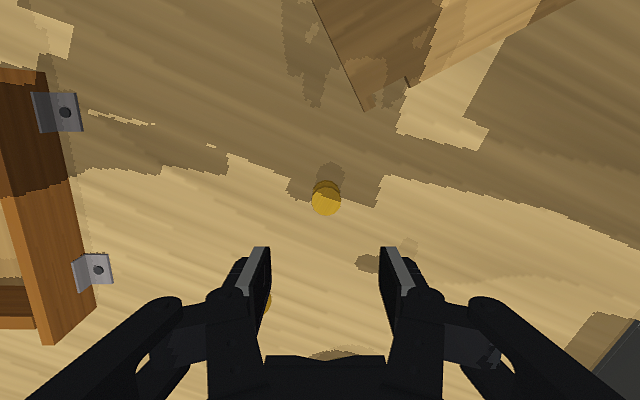

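The spool's top flange is at (326,203), and predicted at (327,201). Both agree, so I'll go down.

```bash
python3 -c "
from h import *
s=r.sense();c=cam('wrist',s);p=back(c,(326.2,203),26);print(p);plan([p[0],p[1],15],114.13,9)"
```

```text
[467.45748557 218.44508443  26.        ]
[0.01, -0.01, 0.02] [0.01, 1.16, -0.03]
[0.01, -0.01, 0.02] [0.01, 1.16, -0.03]
[0.01, -0.01, 0.02] [0.01, 1.16, -0.03]
[0.01, -0.01, 0.02] [0.01, 1.16, -0.03]
[0.01, -0.01, 0.02] [0.01, 1.16, -0.03]
[0.01, -0.01, 0.02] [0.01, 1.16, -0.03]
[0.01, -0.01, 0.02] [0.01, 1.16, -0.03]
[0.01, -0.01, 0.02] [0.01, 1.16, -0.03]
[0.01, -0.01, 0.02] [0.01, 1.16, -0.03]
```

```bash
python3 -m crank '[[0,0,0,0.01,1.1,-0.03,0.2],[0,0,0,0.01,1.2,-0.03,0.2],[0,0,0,0.01,1.2,-0.03,0.2],[0,0,0,0.01,1.2,-0.03,0.2],[0,0,0,0.01,1.2,-0.03,0.2],[0,0,0,0.01,1.2,-0.03,0.2],[0,0,0,0.01,1.2,-0.03,0.2],[0,0,0,0.01,1,-0.03,0.2],[0,0,0,0.01,0.5,-0.03,0.2],[0,0,0,0,0.1,0,0.2]]'; python3 -c "
from h import *
s=st();plan([467.4,218.4,15],114.13,5)"
```

```text
clock: 2.7
eef_pos: [467.6, 218.3, 10.6]
tcp_rot: [-1.573, -0.004, 1.99]
contact_force: [-0.9, -0.8, 0.5]
opening: 0.603
t2.70 [467.6 218.3  10.6] [-90.13  -0.22 114.  ] F [-0.9 -0.8  0.5] op 0.603
[0.03, -0.03, 0.04] [0.0, -0.09, 0.0]
[0.03, -0.03, 0.04] [0.0, -0.09, 0.0]
[0.03, -0.03, 0.04] [0.0, -0.09, 0.0]
[0.03, -0.03, 0.04] [0.0, -0.09, 0.0]
[0.03, -0.03, 0.04] [0.0, -0.09, 0.0]
```

```bash
python3 -m crank '[[0,0,0,0,-0.15,0,0.2],[0,0,0,0,-0.15,0,0.2],[0,0,0,0,-0.1,0,0.2],[0,0,0,0,0,0,0.2],[0,0,0,0,0,0,-0.2],[0,0,0,0,0,0,-0.4],[0,0,0,0,0,0,-0.6],[0,0,0,0,0,0,-0.8],[0,0,0,0,0,0,-0.8],[0,0,0,0,0,0,-0.8]]' 30; python3 -c "
from h import *
s=st();i=cams.grab_frame('wrist');cv2.imwrite('pics/c2.png',i)"
```

```text
clock: 3.53
eef_pos: [469.2, 219.0, 17.3]
tcp_rot: [-1.577, -0.004, 1.99]
contact_force: [0.1, -0.2, 0.5]
opening: 0.101
t3.53 [469.2 219.   17.3] [-90.37  -0.22 114.  ] F [ 0.1 -0.2  0.5] op 0.101
```

View pics/c2.png

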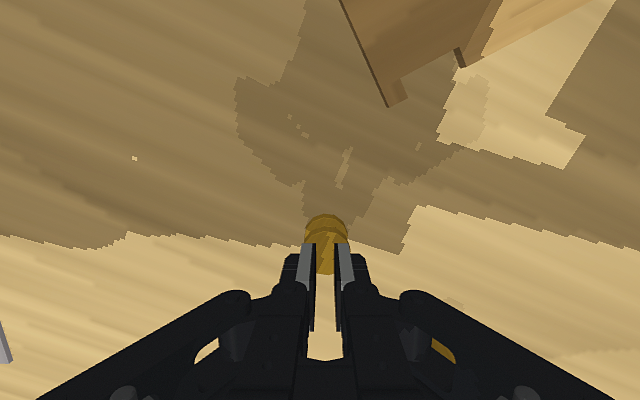

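```bash
python3 -c "
from h import *
s=st();c=cam('wrist',s);i=cv2.imread('pics/c2.png')
for z in (26,):print(back(c,(326,228),z))
print('tcp px',proj(c,s['eef_pos']),'spool exp',proj(c,[467.4,218.4,26]), 'tips',proj(c,s['eef_pos']-[0,0,11]))
cv2.imwrite('pics/c2z.png',cv2.resize(i[190:350,250:410],None,fx=3.7,fy=3.7,interpolation=cv2.INTER_CUBIC))
for n in('scene','top'):
  cv2.imwrite('pics/d_%s.png'%n,cams.grab_frame(n))
a=cv2.imread('pics/d_scene.png')[215:285,370:470];cv2.imwrite('pics/d_z.png',cv2.resize(a,None,fx=6,fy=6,interpolation=cv2.INTER_CUBIC))
"
```

```text
t3.58 [469.2 218.9  17.3] [-90.37  -0.22 113.99] F [-0.9  0.1 -0.2] op 0.099
[454.21824578 212.4897633   26.        ]
tcp px [325.43773841 251.03268242] spool exp [326.06904788 255.35299642] tips [325.3276215  242.21911579]
```

View pics/c2z.png

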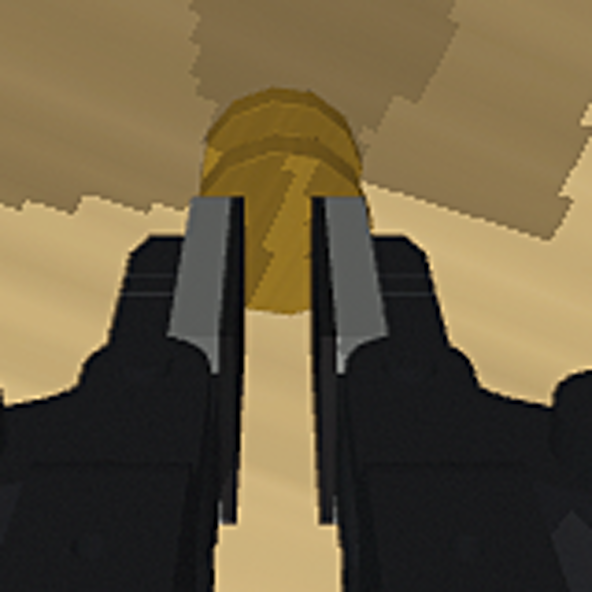

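View pics/d_z.png

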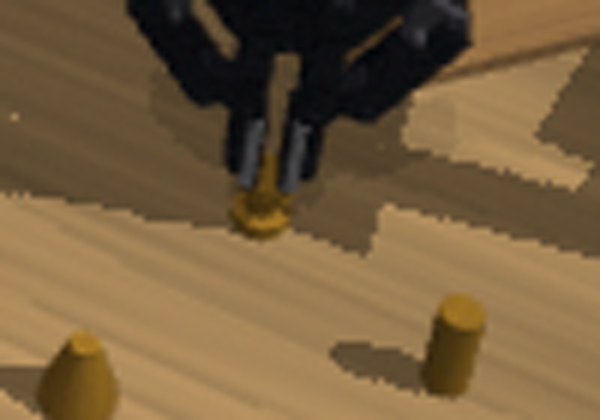

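```bash
python3 -c "
from h import *
s=r.sense();c=cam('wrist',s);M=R.from_euler('xyz',s['tcp_rot'])
for gx in(4.5,):
  for z in(11,0,-11):
    for y in(11,0,-11,-22,-30): print(gx,y,z,proj(c,s['eef_pos']+M.apply([gx,y,z])).round(1))
S=cam('scene');print(proj(S,s['eef_pos']),proj(S,s['eef_pos']-[0,0,11]),proj(S,[467.4,218.4,26]),proj(S,[467.4,218.4,0]))
"
```

```text
4.5 11 11 [333.7 223.6]
4.5 0 11 [334.3 231.3]
4.5 -11 11 [334.9 240. ]
4.5 -22 11 [335.6 250. ]
4.5 -30 11 [336.2 258.2]
4.5 11 0 [333.6 242.3]
4.5 0 0 [334.1 251. ]
4.5 -11 0 [334.7 260.9]
4.5 -22 0 [335.4 272.1]
4.5 -30 0 [336.  281.4]
4.5 11 -11 [333.4 260.4]
4.5 0 -11 [333.9 270. ]
4.5 -11 -11 [334.5 280.9]
4.5 -22 -11 [335.2 293.4]
4.5 -30 -11 [335.8 303.5]
[413.11271377 247.15221797] [412.50026256 250.37925107] [413.72549574 243.99440418] [412.27580103 251.63191821]
```

The wrist view (326,243) and scene view (414,247) both put the fingertips above the spool's top. The spool still stands at its place, top at (326,252). So the tips sit higher than nominal. I'll reopen and go lower in small steps while watching the force.

```bash
python3 -m crank '[[0,0,0,0,-0.3,0,-0.2],[0,0,0,0,-0.2,0,0],[0,0,0,0,0,0,0],[0,0,0,0,0,0,0],[0,0,0,0,0,0,0],[0,0,0,0,0,0,0],[0,0,0,0,0.2,0,0],[0,0,0,0,0.3,0,0],[0,0,0,0,0.3,0,0],[0,0,0,0,0,0,0]]' 30; python3 -c "
from h import *
s=st();i=cams.grab_frame('wrist');j=cams.grab_frame('scene')
cv2.imwrite('pics/e1.png',np.hstack([cv2.resize(i[170:350,200:450],None,fx=1.6*1,fy=1.6,interpolation=2),cv2.resize(j[200:290,365:465],(320,288),interpolation=2)]))"
```

```text
clock: 4.52
eef_pos: [469.2, 218.9, 13.9]
tcp_rot: [-1.577, -0.004, 1.99]
contact_force: [-0.5, -0.7, -0.4]
opening: 0.502
t4.52 [469.2 218.9  13.9] [-90.36  -0.22 113.99] F [-0.5 -0.7 -0.4] op 0.502
```

View pics/e1.png

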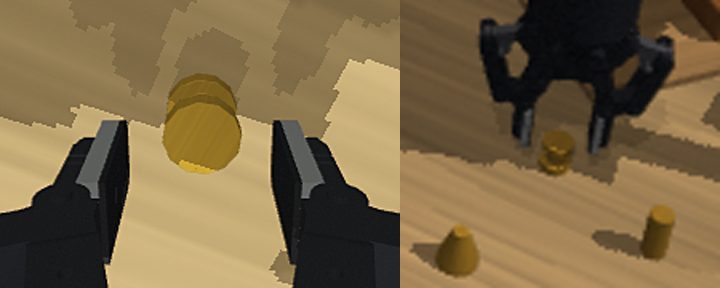

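```bash
python3 -c "
from h import *
s=st();M=R.from_euler('xyz',s['tcp_rot'])
i=cams.grab_frame('wrist');cv2.imwrite('pics/e2.png',cv2.resize(i[200:300,250:400],None,fx=5,fy=5,interpolation=2))
for dz in(0,10,20,27):
  q=dict(s);q['eef_pos']=s['eef_pos']+[0,0,dz];c=cam('wrist',q)
  o=np.array([467.4,218.4,26]);X=M.apply([12,0,0]);Z=M.apply([0,0,12])
  print(dz,[proj(c,p).round(1).tolist() for p in(o,o-X,o+X,o-Z,o+Z,o-[0,0,26]+Z)])
"
```

```text
t4.62 [469.4 219.   14.3] [-90.38  -0.22 113.99] F [-0.3 -0.6  0.2] op 0.499
0 [[326.1, 257.9], [301.2, 257.9], [350.9, 257.9], [326.1, 280.0], [326.1, 234.9], [325.7, 216.2]]
10 [[325.9, 248.9], [302.5, 248.9], [349.3, 248.9], [325.9, 269.9], [325.9, 227.0], [325.6, 210.3]]
20 [[325.8, 240.8], [303.6, 240.8], [347.9, 240.8], [325.8, 260.9], [325.8, 220.0], [325.5, 205.0]]
27 [[325.7, 235.7], [304.4, 235.7], [347.1, 235.7], [325.7, 255.1], [325.7, 215.5], [325.4, 201.6]]
```

View pics/e2.png

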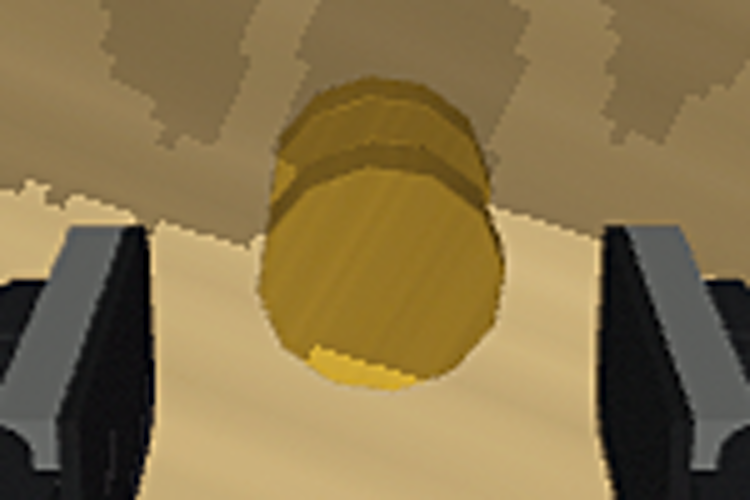

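```bash
python3 -m crank '[[0,0,0,0,0.2,0.1,0],[0,0,0,0,0.3,0.1,0],[0,0,0,0,0.3,0,0],[0,0,0,0,0.3,0,0],[0,0,0,0,0.3,0,0],[0,0,0,0,0.2,0,0],[0,0,0,0,0.1,0,0],[0,0,0,0,0.1,0,0],[0,0,0,0,0,0,0],[0,0,0,0,0,0,0]]' 30; python3 -c "
from h import *
s=st();i=cams.grab_frame('wrist');j=cams.grab_frame('scene')
cv2.imwrite('pics/e3.png',np.hstack([cv2.resize(i[170:350,200:450],None,fx=1.6*1,fy=1.6,interpolation=2),cv2.resize(j[200:290,365:465],(320,288),interpolation=2)]))"
```

```text
clock: 5.5
eef_pos: [467.4, 218.3, -5.7]
tcp_rot: [-1.577, -0.004, 1.99]
contact_force: [-0.7, -0.2, -0.7]
opening: 0.501
t5.50 [467.4 218.3  -5.7] [-90.37  -0.22 113.99] F [-0.7 -0.2 -0.7] op 0.501
```

View pics/e3.png

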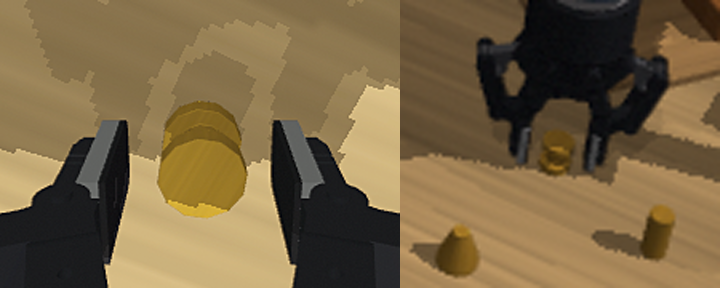

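```bash
python3 -m crank '[[0,0,0,0,0.1,0,0],[0,0,0,0,0,0,-0.2],[0,0,0,0,0,0,-0.4],[0,0,0,0,0,0,-0.6],[0,0,0,0,0,0,-0.8],[0,0,0,0,0,0,-0.8],[0,0,0,0,0,0,-0.8],[0,0,0,0,0,0,-0.8],[0,0,0,0,0,0,-0.8],[0,0,0,0,0,0,-0.8]]' 30; python3 -c "
from h import *
s=st()"
```

```text
clock: 6.43
eef_pos: [467.8, 218.4, -6.2]
tcp_rot: [-1.578, -0.004, 1.99]
contact_force: [-0.4, -0.4, 0.0]
opening: 0.247
t6.43 [467.8 218.4  -6.2] [-90.43  -0.22 113.99] F [-0.4 -0.4  0. ] op 0.247
```

```bash
python3 -m crank '[[0,0,0,0,-0.3,0,-0.8],[0,0,0,0,-0.8,0,-0.8],[0,0,0,0,-1.2,0,-0.8],[0.1,0,0,0,-1.2,0,-0.8],[0.1,0,0,0,-1.2,0,-0.8],[0.1,0,0,0,-1.2,0,-0.8],[0.1,0,0,0,-1.2,0,-0.8],[0,0,0,0,-1,0,-0.8],[0,0,0,0,-0.5,0,-0.8],[0,0,0,0,-0.2,0,-0.8]]'; python3 -c "
from h import *
s=st();i=cams.grab_frame('wrist');cv2.imwrite('pics/f1.png',i);plan([615.1,-15.4,80],114.13,10)"
```

```text
clock: 7.27
eef_pos: [466.8, 217.6, 89.5]
tcp_rot: [-1.57, -0.004, 1.99]
contact_force: [-0.0, -0.2, -0.6]
opening: 0.246
t7.27 [466.8 217.6  89.5] [-89.97  -0.22 114.  ] F [-0.  -0.2 -0.6] op 0.246
[-0.0, -0.01, 0.02] [-2.73, 0.09, -0.41]
[-0.0, -0.01, 0.02] [-2.73, 0.09, -0.4]
[-0.0, -0.01, 0.02] [-2.73, 0.09, -0.4]
[-0.0, -0.01, 0.02] [-2.73, 0.09, -0.4]
[-0.0, -0.01, 0.02] [-2.73, 0.09, -0.4]
[-0.0, -0.01, 0.02] [-2.73, 0.09, -0.4]
[-0.0, -0.01, 0.02] [-2.73, 0.09, -0.4]
[-0.0, -0.01, 0.02] [-2.73, 0.09, -0.4]
[-0.0, -0.01, 0.02] [-2.73, 0.09, -0.4]
[-0.0, -0.01, 0.02] [-2.73, 0.1, -0.4]
```

View pics/f1.png

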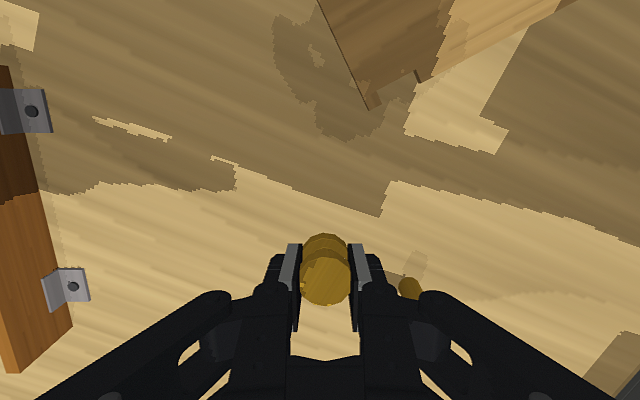

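Spool held upright between the pads at (325,275). Carry it over the box.

```bash
python3 -m crank '[[0,0,0,-1.5,0,-0.2,-0.8],[0,0,0,-2.7,0,-0.4,-0.8],[0,0,0,-2.9,0,-0.45,-0.8],[0,0,0,-2.9,0,-0.45,-0.8],[0,0,0,-2.9,0,-0.45,-0.8],[0,0,0,-2.9,0,-0.45,-0.8],[0,0,0,-2.9,0,-0.45,-0.8],[0,0,0,-2.9,0,-0.45,-0.8],[0,0,0,-2.5,0,-0.3,-0.8],[0,0,0,-1.2,0,-0.2,-0.8]]'; python3 -m crank '[[0,0,0,-0.3,0,0,-0.8],[0,0,0,0,0,0,-0.8],[0,0,0,0,0,0,-0.8],[0,0,0,0,0,0,-0.8],[0,0,0,0,0,0,-0.8],[0,0,0,0,0,0,-0.8],[0,0,0,0,0,0,-0.8],[0,0,0,0,0,0,-0.8],[0,0,0,0,0,0,-0.8],[0,0,0,0,0,0,-0.8]]' ; python3 -c "
from h import *
s=st();i=cams.grab_frame('wrist');cv2.imwrite('pics/f2.png',i);plan([615.1,-15.4,80],114.13,10)
c=cam('wrist',s)
o=np.array([578.6,-31.8]);a=np.radians(24.13)
for b in [(0,45,52),(80,45,52),(0,-45,52),(80,-45,52),(-93,30,63.5),(-93,-30,63.5),(0,0,41.5)]:
  w=[o[0]+np.cos(a)*b[0]-np.sin(a)*b[1],o[1]+np.sin(a)*b[0]+np.cos(a)*b[1],b[2]];print(b,proj(c,w).round())"
```

```text
clock: 8.15
eef_pos: [605.9, -5.6, 83.0]
tcp_rot: [-1.564, -0.007, 1.996]
contact_force: [-0.2, -0.9, -0.3]
opening: 0.248
clock: 8.98
eef_pos: [603.8, -4.8, 80.9]
tcp_rot: [-1.56, -0.01, 1.997]
contact_force: [-0.4, 0.3, -0.3]
opening: 0.248
t8.98 [603.8  -4.8  80.9] [-89.37  -0.55 114.44] F [-0.4  0.3 -0.3] op 0.248
[-0.06, 0.03, 0.05] [-0.14, 0.01, -0.06]
[-0.06, 0.03, 0.05] [-0.14, 0.01, -0.06]
[-0.06, 0.03, 0.05] [-0.14, 0.01, -0.06]
[-0.06, 0.03, 0.05] [-0.14, 0.01, -0.06]
[-0.06, 0.03, 0.05] [-0.14, 0.01, -0.06]
[-0.06, 0.03, 0.05] [-0.14, 0.01, -0.06]
[-0.06, 0.03, 0.05] [-0.14, 0.01, -0.06]
[-0.06, 0.03, 0.05] [-0.14, 0.01, -0.06]
[-0.06, 0.03, 0.05] [-0.14, 0.01, -0.06]
[-0.06, 0.03, 0.05] [-0.14, 0.01, -0.06]
(0, 45, 52) [378. 176.]
(80, 45, 52) [372. 297.]
(0, -45, 52) [222. 175.]
(80, -45, 52) [232. 298.]
(-93, 30, 63.5) [360. -17.]
(-93, -30, 63.5) [230. -18.]
(0, 0, 41.5) [301. 172.]
```

View pics/f2.png

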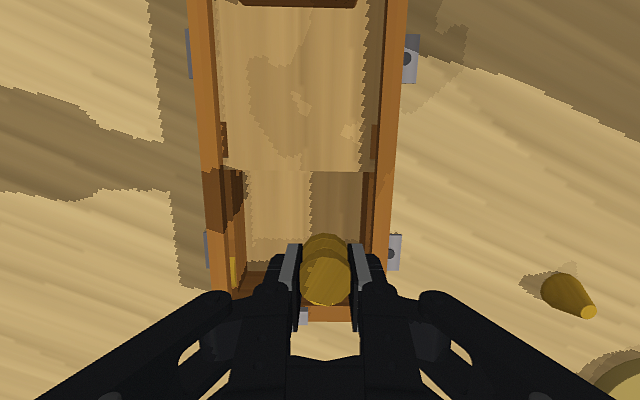

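```bash
python3 -m crank '[[-0.15,0.1,0.15,-0.35,0,-0.15,-0.8],[-0.15,0.1,0.15,-0.35,0,-0.15,-0.8],[-0.15,0.1,0.1,-0.35,0,-0.15,-0.8],[-0.15,0,0.1,-0.3,0.4,-0.15,-0.8],[0,0,0,0,0.8,0,-0.8],[0,0,0,0,1.0,0,-0.8],[0,0,0,0,0.8,0,-0.8],[0,0,0,0,0.3,0,-0.8],[0,0,0,0,0,0,-0.8],[0,0,0,0,0,0,-0.8]]' ; python3 -c "
from h import *
s=st();plan([615.1,-15.4,2],114.13,10)
"
```

```text
clock: 9.87
eef_pos: [615.4, -16.4, 42.8]
tcp_rot: [-1.57, -0.001, 1.991]
contact_force: [0.4, 1.1, -0.4]
opening: 0.25
t9.87 [615.4 -16.4  42.8] [-8.9940e+01 -3.0000e-02  1.1406e+02] F [ 0.4  1.1 -0.4] op 0.250
[-0.01, -0.01, 0.0] [0.01, 0.41, -0.0]
[-0.01, -0.01, 0.0] [0.01, 0.41, -0.0]
[-0.01, -0.01, 0.0] [0.01, 0.41, -0.0]
[-0.01, -0.01, 0.0] [0.01, 0.41, -0.0]
[-0.01, -0.01, 0.0] [0.01, 0.41, -0.0]
[-0.01, -0.01, 0.0] [0.01, 0.41, -0.0]
[-0.01, -0.01, 0.0] [0.01, 0.41, -0.0]
[-0.01, -0.01, 0.0] [0.01, 0.41, -0.0]
[-0.01, -0.01, 0.0] [0.01, 0.41, -0.0]
[-0.01, -0.01, 0.0] [0.01, 0.41, -0.0]
```

```bash
python3 -m crank '[[0,0,0,0.05,0.4,0,-0.8],[0,0,0,0.05,0.6,0,-0.8],[0,0,0,0,0.6,0,-0.8],[0,0,0,0,0.6,0,-0.8],[0,0,0,0,0.6,0,-0.8],[0,0,0,0,0.5,0,-0.8],[0,0,0,0,0.2,0,-0.8],[0,0,0,0,0.1,0,-0.8],[0,0,0,0,0,0,-0.8],[0,0,0,0,0,0,-0.8]]' ; python3 -c "
from h import *
s=st();i=cams.grab_frame('wrist');cv2.imwrite('pics/f3.png',i)
"
```

```text
clock: 10.7
eef_pos: [615.0, -15.1, 2.9]
tcp_rot: [-1.57, -0.001, 1.991]
contact_force: [0.7, -0.3, -0.6]
opening: 0.255
t10.70 [615.  -15.1   2.9] [-8.9940e+01 -3.0000e-02  1.1408e+02] F [ 0.7 -0.3 -0.6] op 0.255
```

View pics/f3.png

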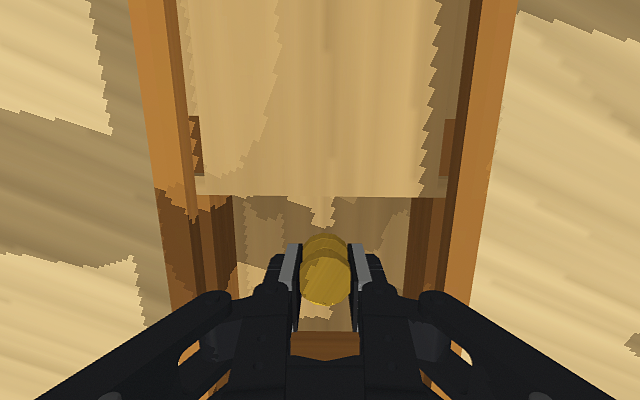

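```bash
python3 -m crank '[[0,0,0,0,0.1,0,-0.8],[0,0,0,0,0.1,0,-0.8],[0,0,0,0,0.1,0,-0.8],[0,0,0,0,0,0,-0.8],[0,0,0,0,0,0,-0.8],[0,0,0,0,0,0,-0.4],[0,0,0,0,0,0,-0.3],[0,0,0,0,0,0,-0.25],[0,0,0,0,0,0,-0.25],[0,0,0,0,0,0,-0.25]]' ; python3 -c "
from h import *
s=st();i=cams.grab_frame('wrist');cv2.imwrite('pics/f4.png',i)
"
```

```text
clock: 11.58
eef_pos: [616.1, -15.1, 1.1]
tcp_rot: [-1.572, 0.001, 1.991]
contact_force: [-0.7, 0.8, -1.3]
opening: 0.375
t11.58 [616.1 -15.1   1.1] [-9.0080e+01  3.0000e-02  1.1408e+02] F [-0.7  0.8 -1.3] op 0.375
```

View pics/f4.png

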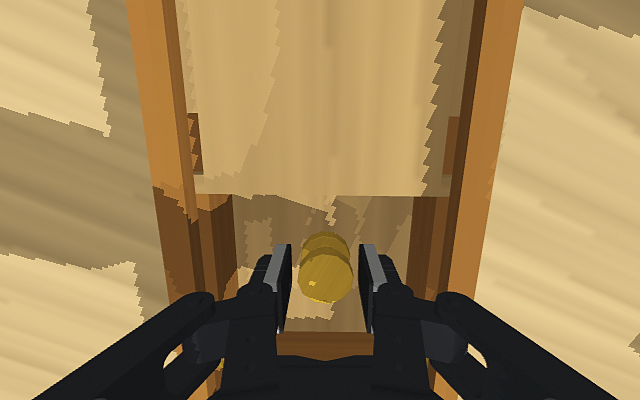

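```bash
python3 -m crank '[[0,0,0,0,-0.3,0,-0.25],[0,0,0,0,-0.8,0,-0.25],[0,0,0,0,-1.2,0,-0.25],[0,0,0,0,-1.3,0,-0.25],[0,0,0,0,-1.3,0,-0.25],[0,0,0,0,-1.3,0,-0.25],[0,0,0,0,-1.2,0,-0.25],[0,0,0,0,-0.6,0,-0.25],[0,0,0,0,-0.2,0,-0.25],[0,0,0,0,0,0,-0.25]]' ; python3 -c "
from h import *
s=st();i=cams.grab_frame('wrist');cv2.imwrite('pics/f5.png',i)
plan([464.5,-82.9,90],114.13,8)
"
```

```text
clock: 12.47
eef_pos: [617.4, -15.1, 95.5]
tcp_rot: [-1.577, 0.003, 1.991]
contact_force: [0.0, -0.5, -0.5]
opening: 0.372
t12.47 [617.4 -15.1  95.5] [-90.33   0.15 114.08] F [ 0.  -0.5 -0.5] op 0.372
[0.04, -0.01, -0.02] [0.01, 0.05, 2.09]
[0.04, -0.01, -0.02] [0.01, 0.05, 2.09]
[0.04, -0.01, -0.02] [0.01, 0.06, 2.09]
[0.04, -0.01, -0.02] [0.01, 0.06, 2.09]
[0.04, -0.01, -0.02] [0.01, 0.06, 2.09]
[0.04, -0.01, -0.02] [0.01, 0.06, 2.09]
[0.04, -0.01, -0.02] [0.01, 0.06, 2.09]
[0.04, -0.01, -0.02] [0.01, 0.06, 2.09]
```

View pics/f5.png

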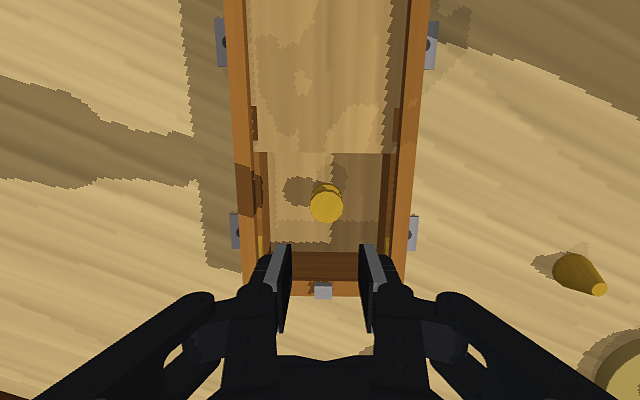

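Spool stands upright in the open end at (326,205), with the lid's front edge at v≈153. Now go behind the handle with the jaws shut.

```bash
python3 -m crank '[[0,0,0,0,0,1.2,-1],[0.1,0,0,0,0,2.1,-1],[0.1,0,0,0,0,2.3,-1],[0.1,0,0,0,0,2.3,-1],[0,0,0,0,0,2.3,-1],[0,0,0,0,0,2.3,-1],[0,0,0,0,0,2.3,-1],[0,0,0,0,0,1.4,-1],[0,0,0,0,0,0.5,-1],[0,0,0,0,0,0,-1]]' 60; python3 -c "
from h import *
s=st();i=cams.grab_frame('wrist');cv2.imwrite('pics/g1.png',i)
j=cams.grab_frame('scene');cv2.imwrite('pics/g2.png',cv2.resize(j[140:290,230:430],None,fx=4,fy=4,interpolation=2))
plan([464.5,-82.9,50],114.13,8)
o=np.array([578.6,-31.8]);a=np.radians(24.13);d=s['eef_pos'][:2]-o;print('box xy',np.cos(a)*d[0]+np.sin(a)*d[1],-np.sin(a)*d[0]+np.cos(a)*d[1])
"
```

```text
clock: 13.35
eef_pos: [445.1, -85.9, 87.2]
tcp_rot: [-1.557, -0.006, 1.993]
contact_force: [0.2, -0.4, 0.1]
opening: 0.0
t13.35 [445.1 -85.9  87.2] [-89.21  -0.34 114.17] F [ 0.2 -0.4  0.1] op 0.000
[-0.09, 0.01, 0.04] [-0.06, 0.47, -0.22]
[-0.09, 0.01, 0.04] [-0.06, 0.47, -0.22]
[-0.09, 0.01, 0.04] [-0.06, 0.47, -0.22]
[-0.09, 0.01, 0.04] [-0.06, 0.47, -0.22]
[-0.09, 0.01, 0.04] [-0.06, 0.47, -0.22]
[-0.09, 0.01, 0.04] [-0.06, 0.47, -0.22]
[-0.09, 0.01, 0.04] [-0.06, 0.47, -0.21]
[-0.09, 0.01, 0.04] [-0.06, 0.47, -0.21]
box xy -143.95958400346765 5.240488989814942
```

View pics/g1.png

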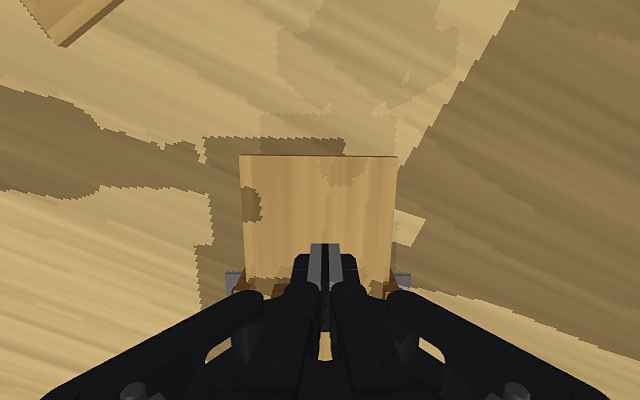

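View pics/g2.png

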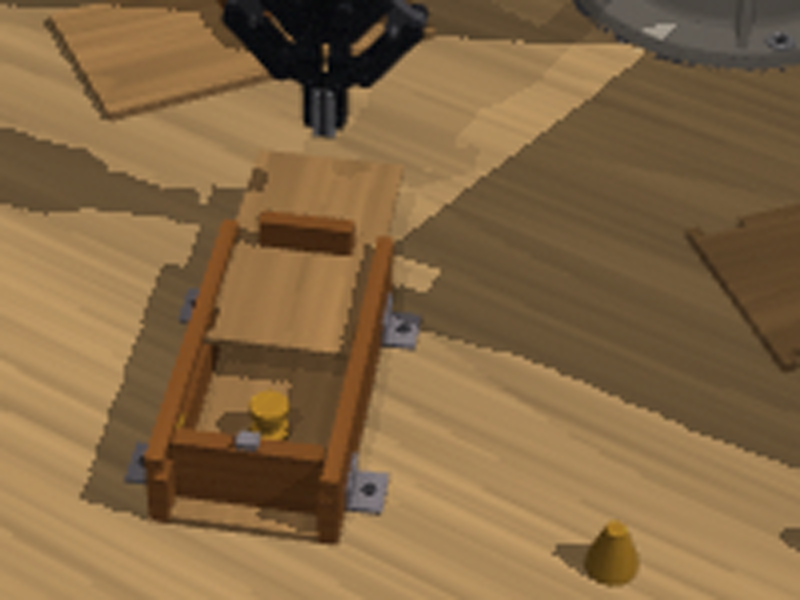

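```bash
python3 -m crank '[[-0.2,0,0.1,-0.25,0.3,0,-1],[-0.2,0,0.1,-0.25,0.7,0,-1],[-0.2,0,0.1,-0.05,0.9,0,-1],[-0.2,0,0,0,0.9,0,-1],[0,0,0,0,0.9,0,-1],[0,0,0,0,0.8,0,-1],[0,0,0,0,0.5,0,-1],[0,0,0,0,0.2,0,-1],[0,0,0,0,0.1,0,-1],[0,0,0,0,0,0,-1]]'
cat >> h.py <<'E'
def bx(s):
    o=np.array([578.6,-31.8]);a=np.radians(24.13);d=s['eef_pos'][:2]-o;v=np.round([np.cos(a)*d[0]+np.sin(a)*d[1],-np.sin(a)*d[0]+np.cos(a)*d[1]],1);F=s['contact_force'];print('box xy',v,'z %.1f'%s['eef_pos'][2],'Fbox',np.round([np.cos(a)*F[0]+np.sin(a)*F[1],-np.sin(a)*F[0]+np.cos(a)*F[1],F[2]],1))
E
python3 -c "
from h import *
s=st();bx(s)
j=cams.grab_frame('scene');cv2.imwrite('pics/g3.png',cv2.resize(j[160:230,270:350],None,fx=8,fy=8,interpolation=2))
"
```

```text
clock: 14.28
eef_pos: [456.3, -90.5, 30.6]
tcp_rot: [-1.577, 0.003, 1.997]
contact_force: [-1.5, -0.3, 2.7]
opening: -0.004
t14.28 [456.3 -90.5  30.6] [-90.35   0.18 114.42] F [-1.5 -0.3  2.7] op -0.004
box xy [-135.6   -3.6] z 30.6 Fbox [-1.5  0.4  2.7]
```

View pics/g3.png

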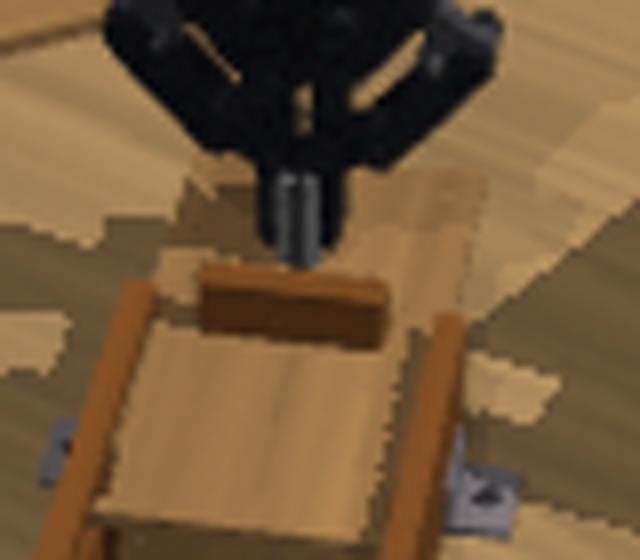

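```bash
python3 -m crank '[[0,0,0,0,-0.3,0,-1],[0,0,0,0,-0.25,0,-1],[0.1,0,0,0.1,0,0,-1],[0.1,0,0,0.1,0,0,-1],[0.1,0.1,0,0.1,0,0,-1],[0,0.1,0,0.1,0,0,-1],[0,0,0,0,0,0,-1],[0,0,0,0,0,0,-1],[0,0,0,0,0,0,-1],[0,0,0,0,0,0,-1]]'
python3 -c "
from h import *
s=st();bx(s)"
```

```text
clock: 15.17
eef_pos: [455.5, -86.4, 36.6]
tcp_rot: [-1.572, 0.004, 1.994]
contact_force: [0.0, -0.2, -0.4]
opening: -0.002
t15.17 [455.5 -86.4  36.6] [-90.09   0.23 114.23] F [ 0.  -0.2 -0.4] op -0.002
box xy [-134.7    0.5] z 36.6 Fbox [-0.  -0.2 -0.4]
```

```bash
python3 -m crank '[[0,0,0,0,0,-0.2,-1],[0,0,0,0,0,-0.3,-1],[0,0,0,0,0,-0.3,-1],[0,0,0,0,0,-0.3,-1],[0,0,0,0,0,-0.2,-1],[0,0,0,0,0,-0.2,-1],[0,0,0,0,0,-0.2,-1],[0,0,0,0,0,-0.2,-1],[0,0,0,0,0,-0.2,-1],[0,0,0,0,0,-0.2,-1]]'
python3 -c "
from h import *
s=st();bx(s)"
```

```text
clock: 16.0
eef_pos: [478.6, -76.0, 36.4]
tcp_rot: [-1.572, 0.004, 1.993]
contact_force: [-0.2, -0.7, 0.7]
opening: -0.004
t16.00 [478.6 -76.   36.4] [-90.08   0.22 114.22] F [-0.2 -0.7  0.7] op -0.004
box xy [-109.3    0.5] z 36.4 Fbox [-0.5 -0.5  0.7]
```

```bash
python3 -m crank '[[0,0,0,0,0,-0.2,-1],[0,0,0,0,0,-0.2,-1],[0,0,0,0,0,-0.2,-1],[0,0,0,0,0,-0.2,-1],[0,0,0,0,0,-0.2,-1],[0,0,0,0,0,-0.2,-1],[0,0,0,0,0,-0.2,-1],[0,0,0,0,0,-0.2,-1],[0,0,0,0,0,-0.2,-1],[0,0,0,0,0,-0.2,-1]]'
python3 -c "
from h import *
s=st();bx(s)
i=cams.grab_frame('wrist');j=cams.grab_frame('scene');cv2.imwrite('pics/h1.png',np.hstack([i[100:400,170:470],cv2.resize(j[170:270,250:350],(300,300),interpolation=2)]))"
```

```text
clock: 16.83
eef_pos: [498.4, -66.9, 36.3]
tcp_rot: [-1.571, 0.004, 1.993]
contact_force: [-1.2, -0.2, 0.3]
opening: 0.002
t16.83 [498.4 -66.9  36.3] [-90.04   0.2  114.21] F [-1.2 -0.2  0.3] op 0.002
box xy [-87.6   0.7] z 36.3 Fbox [-1.2  0.3  0.3]
```

View pics/h1.png

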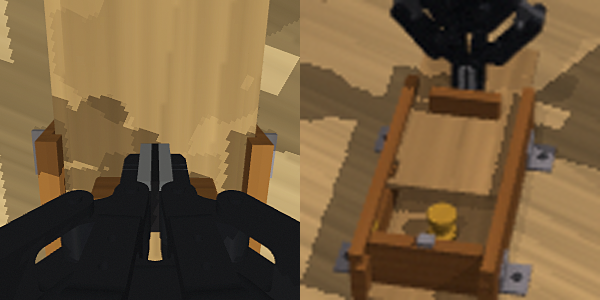

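```bash
python3 -m crank '[[0,0,0,0,0,-0.2,-1],[0,0,0,0,0,-0.2,-1],[0,0,0,0,0,-0.2,-1],[0,0,0,0,0,-0.2,-1],[0,0,0,0,0,-0.2,-1],[0,0,0,0,0,-0.2,-1],[0,0,0,0,0,-0.2,-1],[0,0,0,0,0,-0.2,-1],[0,0,0,0,0,-0.2,-1],[0,0,0,0,0,-0.2,-1]]'
python3 -c "
from h import *
s=st();bx(s)"
python3 -m crank '[[0,0,0,0,0,-0.1,-1],[0,0,0,0,0,-0.1,-1],[0,0,0,0,0,-0.1,-1],[0,0,0,0,0,-0.1,-1],[0,0,0,0,0,-0.1,-1],[0,0,0,0,0,-0.1,-1],[0,0,0,0,0,-0.1,-1],[0,0,0,0,0,-0.1,-1],[0,0,0,0,0,-0.1,-1],[0,0,0,0,0,-0.1,-1]]'
python3 -c "
from h import *
s=st();bx(s)"
```

```text
clock: 17.77
eef_pos: [518.2, -58.0, 36.3]
tcp_rot: [-1.571, 0.003, 1.993]
contact_force: [-0.6, -0.7, 0.9]
opening: -0.003
t17.77 [518.2 -58.   36.3] [-90.03   0.2  114.21] F [-0.6 -0.7  0.9] op -0.003
box xy [-65.8   0.8] z 36.3 Fbox [-0.9 -0.4  0.9]
clock: 18.6
eef_pos: [528.4, -53.4, 36.3]
tcp_rot: [-1.571, 0.003, 1.993]
contact_force: [-0.0, -1.0, -0.0]
opening: 0.002
t18.60 [528.4 -53.4  36.3] [-90.02   0.19 114.21] F [-0. -1. -0.] op 0.002
box xy [-54.7   0.9] z 36.3 Fbox [-0.4 -0.9 -0. ]
```

```bash
python3 -m crank '[[0,0,0,0,0,-0.06,-1],[0,0,0,0,0,-0.06,-1],[0,0,0,0,0,-0.06,-1],[0,0,0,0,0,-0.06,-1],[0,0,0,0,0,-0.06,-1],[0,0,0,0,0,-0.06,-1],[0,0,0,0,0,-0.06,-1],[0,0,0,0,0,-0.06,-1],[0,0,0,0,0,-0.06,-1],[0,0,0,0,0,-0.06,-1]]'
python3 -c "
from h import *
s=st();bx(s)"
```

```text
clock: 19.43
eef_pos: [533.6, -50.8, 36.1]
tcp_rot: [-1.57, 0.003, 1.994]
contact_force: [-1.9, -1.3, 1.1]
opening: -0.001
t19.43 [533.6 -50.8  36.1] [-89.93   0.17 114.22] F [-1.9 -1.3  1.1] op -0.001
box xy [-48.9   1. ] z 36.1 Fbox [-2.2 -0.4  1.1]
```

```bash
python3 -m crank '[[0,0,0,0,0,-0.06,-1],[0,0,0,0,0,-0.06,-1],[0,0,0,0,0,-0.06,-1],[0,0,0,0,0,-0.06,-1],[0,0,0,0,0,-0.06,-1],[0,0,0,0,0,-0.06,-1],[0,0,0,0,0,-0.06,-1],[0,0,0,0,0,-0.06,-1],[0,0,0,0,0,-0.06,-1],[0,0,0,0,0,-0.06,-1]]'
python3 -c "
from h import *
s=st();bx(s)"
```

```text
clock: 20.27
eef_pos: [534.7, -49.5, 35.2]
tcp_rot: [-1.56, 0.001, 1.994]
contact_force: [-4.6, -3.5, 3.7]
opening: 0.001
t20.27 [534.7 -49.5  35.2] [-8.9410e+01  3.0000e-02  1.1426e+02] F [-4.6 -3.5  3.7] op 0.001
box xy [-47.3   1.8] z 35.2 Fbox [-5.6 -1.3  3.7]
```

```bash
python3 -m crank '[[-0.1,0,0,-0.03,-0.05,-0.06,-1],[-0.1,0,0,-0.03,-0.05,-0.08,-1],[-0.1,0,0,-0.03,-0.05,-0.09,-1],[-0.1,0,0,-0.03,-0.05,-0.1,-1],[-0.1,0,0,-0.03,-0.03,-0.1,-1],[-0.1,0,0,-0.03,-0.03,-0.1,-1],[-0.1,0,0,-0.03,-0.03,-0.1,-1],[-0.1,0,0,-0.03,-0.03,-0.1,-1],[-0.1,0,0,-0.03,-0.03,-0.1,-1],[-0.1,0,0,-0.03,-0.03,-0.1,-1]]'
python3 -c "
from h import *
s=st();bx(s)"
```

```text
clock: 21.1
eef_pos: [535.1, -49.2, 35.7]
tcp_rot: [-1.561, -0.007, 1.995]
contact_force: [-5.5, -2.7, 1.0]
opening: -0.0
t21.10 [535.1 -49.2  35.7] [-89.46  -0.39 114.31] F [-5.5 -2.7  1. ] op -0.000
box xy [-46.8   2. ] z 35.7 Fbox [-6.2 -0.2  1. ]
```

```bash
python3 -m crank '[[-0.1,0,0.05,-0.05,-0.03,-0.12,-1],[-0.1,0,0.05,-0.05,-0.03,-0.13,-1],[-0.1,0,0.05,-0.05,-0.03,-0.14,-1],[-0.1,0,0.05,-0.05,-0.03,-0.14,-1],[-0.1,0,0.05,-0.05,-0.03,-0.14,-1],[-0.1,0,0.05,-0.05,-0.03,-0.14,-1],[-0.1,0,0.05,-0.05,-0.03,-0.14,-1],[-0.1,0,0.05,-0.05,-0.03,-0.14,-1],[-0.1,0,0.05,-0.05,-0.03,-0.14,-1],[-0.1,0,0.05,-0.05,-0.03,-0.14,-1]]'
python3 -c "
from h import *
s=st();bx(s)"
```

```text
clock: 21.93
eef_pos: [535.1, -49.2, 35.3]
tcp_rot: [-1.553, -0.009, 1.996]
contact_force: [-7.1, -3.2, 4.2]
opening: -0.002
t21.93 [535.1 -49.2  35.3] [-89.    -0.53 114.37] F [-7.1 -3.2  4.2] op -0.002
box xy [-46.8   1.9] z 35.3 Fbox [-7.8 -0.1  4.2]
```

```bash
python3 -m crank '[[-0.3,0,0.15,-0.05,-0.06,-0.16,-1],[-0.3,0,0.15,-0.05,-0.06,-0.17,-1],[-0.3,0,0.15,-0.05,-0.06,-0.18,-1],[-0.3,0,0.15,-0.05,-0.06,-0.18,-1],[-0.3,0,0.15,-0.05,-0.06,-0.18,-1],[-0.3,0,0.15,-0.05,-0.06,-0.18,-1],[-0.3,0,0.15,-0.05,-0.06,-0.18,-1],[-0.3,0,0.15,-0.05,-0.06,-0.18,-1],[-0.3,0,0.15,-0.05,-0.06,-0.18,-1],[-0.3,0,0.15,-0.05,-0.06,-0.18,-1]]'
python3 -c "
from h import *
s=st();bx(s)
j=cams.grab_frame('scene');cv2.imwrite('pics/h2.png',cv2.resize(j[170:275,250:350],None,fx=5,fy=5,interpolation=2))"
```

```text
clock: 22.77
eef_pos: [536.0, -49.1, 35.8]
tcp_rot: [-1.576, 0.006, 1.998]
contact_force: [-6.6, -5.1, -0.2]
opening: -0.001
t22.77 [536.  -49.1  35.8] [-90.27   0.34 114.49] F [-6.6 -5.1 -0.2] op -0.001
box xy [-46.    1.7] z 35.8 Fbox [-8.1 -2.  -0.2]
```

View pics/h2.png

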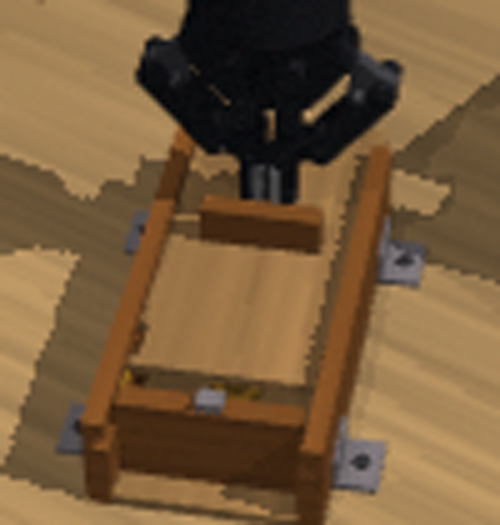

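```bash
python3 -m crank '[[-0.15,0,0.05,-0.05,-0.04,-0.2,-1],[-0.15,0,0.05,-0.05,-0.04,-0.22,-1],[-0.15,0,0.05,-0.05,-0.04,-0.22,-1],[-0.15,0,0.05,-0.05,-0.04,-0.22,-1],[-0.15,0,0.05,-0.05,-0.04,-0.22,-1],[-0.15,0,0.05,-0.05,-0.04,-0.22,-1],[-0.15,0,0.05,-0.05,-0.04,-0.22,-1],[-0.15,0,0.05,-0.05,-0.04,-0.22,-1],[-0.15,0,0.05,-0.05,-0.04,-0.22,-1],[-0.15,0,0.05,-0.05,-0.04,-0.22,-1]]'
python3 -c "
from h import *
s=st();bx(s)"
```

```text
clock: 23.65
eef_pos: [535.9, -49.0, 35.1]
tcp_rot: [-1.562, 0.001, 2.001]
contact_force: [-9.5, -6.6, 4.8]
opening: 0.0
t23.65 [535.9 -49.   35.1] [-8.9500e+01  8.0000e-02  1.1465e+02] F [-9.5 -6.6  4.8] op 0.000
box xy [-46.    1.7] z 35.1 Fbox [-11.3  -2.1   4.8]
```

```bash
python3 -m crank '[[-0.25,0.1,0.05,-0.07,-0.06,-0.23,-1],[-0.25,0.1,0.05,-0.07,-0.06,-0.25,-1],[-0.25,0.1,0.05,-0.07,-0.06,-0.25,-1],[-0.25,0.1,0.05,-0.07,-0.06,-0.25,-1],[-0.25,0.1,0.05,-0.07,-0.06,-0.25,-1],[-0.25,0.1,0.05,-0.07,-0.06,-0.25,-1],[-0.25,0.1,0.05,-0.07,-0.06,-0.25,-1],[-0.25,0.1,0.05,-0.07,-0.06,-0.25,-1],[-0.25,0.1,0.05,-0.07,-0.06,-0.25,-1],[-0.25,0.1,0.05,-0.07,-0.06,-0.25,-1]]'
python3 -c "
from h import *
s=st();bx(s)"
```

```text
clock: 24.48
eef_pos: [535.8, -48.6, 35.1]
tcp_rot: [-1.56, -0.007, 1.985]
contact_force: [-9.5, -5.3, 3.3]
opening: -0.001
t24.48 [535.8 -48.6  35.1] [-89.4   -0.42 113.76] F [-9.5 -5.3  3.3] op -0.001
box xy [-45.9   2.2] z 35.1 Fbox [-10.9  -1.    3.3]
```

```bash
python3 -m crank '[[-0.25,-0.05,0.1,-0.07,-0.06,-0.25,-1],[-0.25,-0.05,0.1,-0.07,-0.06,-0.28,-1],[-0.25,-0.05,0.1,-0.07,-0.06,-0.3,-1],[-0.25,-0.05,0.1,-0.07,-0.06,-0.3,-1],[-0.25,0,0.1,-0.07,-0.06,-0.3,-1],[-0.25,0,0.1,-0.07,-0.06,-0.3,-1],[-0.25,0,0,-0.05,-0.04,-0.2,-1],[-0.2,0,0,-0.05,-0.04,-0.15,-1],[-0.2,0,0,-0.05,-0.04,-0.12,-1],[-0.2,0,0,-0.05,-0.04,-0.12,-1]]'
python3 -c "
from h import *
s=st();bx(s)"
```

```text
clock: 25.32
eef_pos: [537.7, -47.8, 35.2]
tcp_rot: [-1.563, -0.012, 1.991]
contact_force: [-6.0, -3.0, 0.6]
opening: -0.001
t25.32 [537.7 -47.8  35.2] [-89.55  -0.67 114.09] F [-6.  -3.   0.6] op -0.001
box xy [-43.8   2.1] z 35.2 Fbox [-6.7 -0.3  0.6]
```

```bash
python3 -m crank '[[-0.25,0,0.15,-0.07,-0.06,-0.25,-1],[-0.25,0,0.15,-0.07,-0.06,-0.29,-1],[-0.25,0,0.15,-0.07,-0.06,-0.31,-1],[-0.25,0,0.15,-0.07,-0.06,-0.31,-1],[-0.25,0,0.15,-0.07,-0.06,-0.31,-1],[-0.25,0,0.15,-0.07,-0.06,-0.31,-1],[-0.25,0,0.1,-0.05,-0.06,-0.31,-1],[-0.2,0,0.1,-0.05,-0.04,-0.2,-1],[-0.2,0,0.1,-0.05,-0.04,-0.15,-1],[-0.2,0,0.1,-0.05,-0.04,-0.12,-1]]'
python3 -c "
from h import *
s=st();bx(s)
j=cams.grab_frame('scene');cv2.imwrite('pics/h3.png',cv2.resize(j[170:275,250:350],None,fx=5,fy=5,interpolation=2))"
```

```text
clock: 26.15
eef_pos: [545.4, -44.8, 35.1]
tcp_rot: [-1.572, -0.002, 1.993]
contact_force: [-6.4, -2.3, -0.1]
opening: 0.004
t26.15 [545.4 -44.8  35.1] [-90.06  -0.12 114.17] F [-6.4 -2.3 -0.1] op 0.004
box xy [-35.6   1.7] z 35.1 Fbox [-6.8  0.5 -0.1]
```

View pics/h3.png

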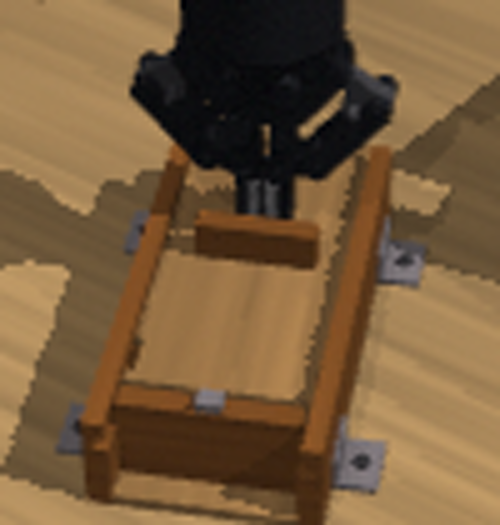

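```bash
python3 -m crank '[[-0.1,0,0.03,-0.04,-0.04,-0.14,-1],[-0.1,0,0.03,-0.04,-0.04,-0.15,-1],[-0.1,0,0.03,-0.04,-0.04,-0.15,-1],[-0.1,0,0.03,-0.04,-0.04,-0.15,-1],[-0.1,0,0.03,-0.04,-0.04,-0.15,-1],[-0.1,0,0.03,-0.04,-0.04,-0.15,-1],[-0.1,0,0.03,-0.04,-0.04,-0.15,-1],[-0.1,0,0.03,-0.04,-0.04,-0.15,-1],[-0.1,0,0.03,-0.04,-0.04,-0.15,-1],[-0.1,0,0.03,-0.04,-0.04,-0.15,-1]]'
python3 -c "
from h import *
s=st();bx(s)"
```

```text
clock: 27.03
eef_pos: [547.0, -43.9, 35.2]
tcp_rot: [-1.565, -0.006, 1.994]
contact_force: [-5.4, -3.6, 1.6]
opening: -0.001
t27.03 [547.  -43.9  35.2] [-89.68  -0.37 114.24] F [-5.4 -3.6  1.6] op -0.001
box xy [-33.8   1.9] z 35.2 Fbox [-6.4 -1.1  1.6]
```

```bash
python3 -m crank '[[-0.15,0,0.08,-0.04,-0.05,-0.17,-1],[-0.15,0,0.08,-0.04,-0.05,-0.18,-1],[-0.15,0,0.08,-0.04,-0.05,-0.18,-1],[-0.15,0,0.08,-0.04,-0.05,-0.18,-1],[-0.15,0,0.08,-0.04,-0.05,-0.18,-1],[-0.15,0,0.08,-0.04,-0.05,-0.18,-1],[-0.15,0,0.08,-0.04,-0.05,-0.18,-1],[-0.15,0,0.08,-0.04,-0.05,-0.18,-1],[-0.15,0,0.08,-0.04,-0.05,-0.18,-1],[-0.15,0,0.08,-0.04,-0.05,-0.18,-1]]'
python3 -c "
from h import *
s=st();bx(s)"
```

```text
clock: 27.87
eef_pos: [556.0, -40.6, 36.5]
tcp_rot: [-1.576, -0.0, 1.994]
contact_force: [-9.8, -1.1, 1.2]
opening: 0.002
t27.87 [556.  -40.6  36.5] [-90.28  -0.   114.24] F [-9.8 -1.1  1.2] op 0.002
box xy [-24.2   1.2] z 36.5 Fbox [-9.4  3.   1.2]
```

```bash
python3 -m crank '[[0,0,0,0,-0.02,-0.06,-1],[0,0,0,0,-0.02,-0.08,-1],[0,0,0,0,-0.02,-0.1,-1],[0,0,0,0,-0.02,-0.1,-1],[0,0,0,0,-0.02,-0.1,-1],[0,0,0,0,-0.02,-0.1,-1],[0,0,0,0,-0.02,-0.12,-1],[0,0,0,0,-0.02,-0.12,-1],[0,0,0,0,-0.02,-0.12,-1],[0,0,0,0,-0.02,-0.12,-1]]'
python3 -c "
from h import *
s=st();bx(s)
j=cams.grab_frame('scene');cv2.imwrite('pics/h4.png',cv2.resize(j[170:275,250:350],None,fx=5,fy=5,interpolation=2))"
```

```text
clock: 28.7
eef_pos: [555.4, -40.3, 36.8]
tcp_rot: [-1.555, -0.003, 1.997]
contact_force: [-7.1, -5.8, 1.6]
opening: 0.002
t28.70 [555.4 -40.3  36.8] [-89.09  -0.17 114.41] F [-7.1 -5.8  1.6] op 0.002
box xy [-24.6   1.7] z 36.8 Fbox [-8.8 -2.4  1.6]
```

View pics/h4.png

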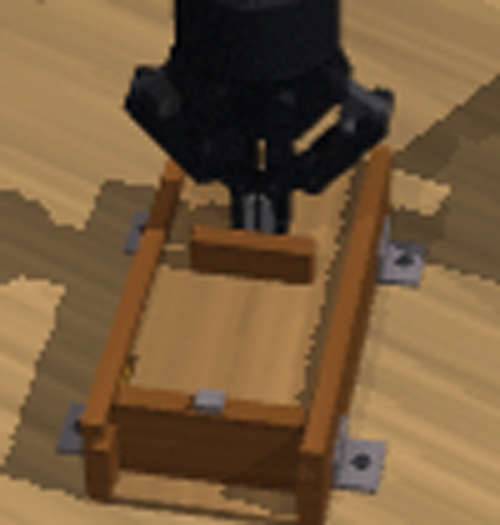

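```bash
python3 -m crank '[[-0.3,0,0,-0.02,-0.03,-0.14,-1],[-0.3,0,0,-0.02,-0.03,-0.17,-1],[-0.3,0,0,-0.02,-0.03,-0.2,-1],[-0.3,0,0,-0.02,-0.03,-0.22,-1],[-0.2,0,0,-0.02,-0.03,-0.22,-1],[-0.2,0,0,-0.02,-0.03,-0.22,-1],[-0.2,0,0,-0.02,-0.03,-0.22,-1],[-0.2,0,0,-0.02,-0.03,-0.22,-1],[-0.2,0,0,-0.02,-0.03,-0.22,-1],[-0.2,0,0,-0.02,-0.03,-0.22,-1]]'
python3 -c "
from h import *
s=st();bx(s)"
```

```text
clock: 29.58
eef_pos: [555.4, -40.1, 36.5]
tcp_rot: [-1.559, -0.012, 2.001]
contact_force: [-10.6, -6.9, 4.4]
opening: 0.0
t29.58 [555.4 -40.1  36.5] [-89.35  -0.67 114.64] F [-10.6  -6.9   4.4] op 0.000
box xy [-24.5   1.9] z 36.5 Fbox [-12.5  -2.    4.4]
```

At 12.5 N there was no movement (-24.5 mm), so the lid is on the wall. Back off and lift clear.

```bash
python3 -m crank '[[0,0,0,0,0,0,-1],[0,0,0,0,0,0.1,-1],[0,0,0,0,0,0.2,-1],[0,0,0,0,0,0.3,-1],[0,0,0,0,0,0.4,-1],[0,0,0,0,0,0.4,-1],[0,0,0,0,0,0.4,-1],[0,0,0,0,-0.3,0.3,-1],[0,0,0,0,-0.8,0,-1],[0,0,0,0,-1.2,0,-1]]'
python3 -m crank '[[0,0,0,0,-1.5,0,-1],[0,0,0,0,-1.5,0,-1],[0,0,0,0,-1.5,0,-1],[0,0,0,0,-1.5,0.5,-1],[0,0,0,0,-1.5,0.5,-1],[0,0,0,0,-1.5,0.5,-1],[0,0,0,0,-1.2,0,-1],[0,0,0,0,-0.8,0,-1],[0,0,0,0,-0.3,0,-1],[0,0,0,0,0,0,-1]]'
python3 -c "
from h import *
s=st();bx(s)
i=cams.grab_frame('wrist');j=cams.grab_frame('scene');k=cams.grab_frame('top')
cv2.imwrite('pics/k1.png',i);cv2.imwrite('pics/k2.png',cv2.resize(j[165:275,250:350],None,fx=5.4,fy=5.4,interpolation=2));cv2.imwrite('pics/k3.png',k)
c=cam('wrist',s);o=np.array([578.6,-31.8]);a=np.radians(24.13)"
```

```text
clock: 30.42
eef_pos: [537.9, -49.3, 60.9]
tcp_rot: [-1.566, -0.01, 2.001]
contact_force: [0.8, -1.0, 0.4]
opening: 0.002
clock: 31.25
eef_pos: [525.8, -57.0, 188.1]
tcp_rot: [-1.573, -0.006, 2.0]
contact_force: [0.1, 0.2, 0.8]
opening: -0.0
t31.25 [525.8 -57.  188.1] [-90.12  -0.32 114.57] F [0.1 0.2 0.8] op -0.000
box xy [-58.5  -1.4] z 188.1 Fbox [0.2 0.1 0.8]
```

View pics/k1.png

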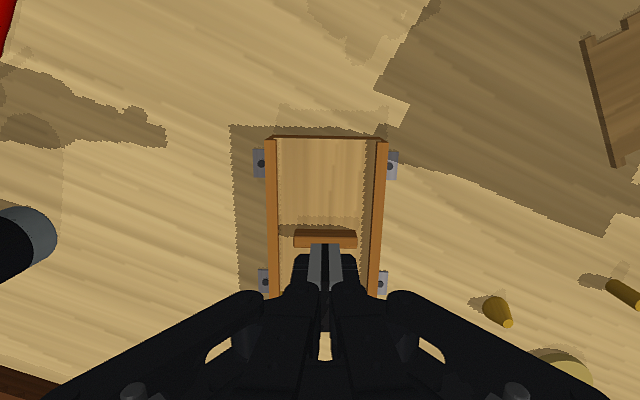

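View pics/k2.png

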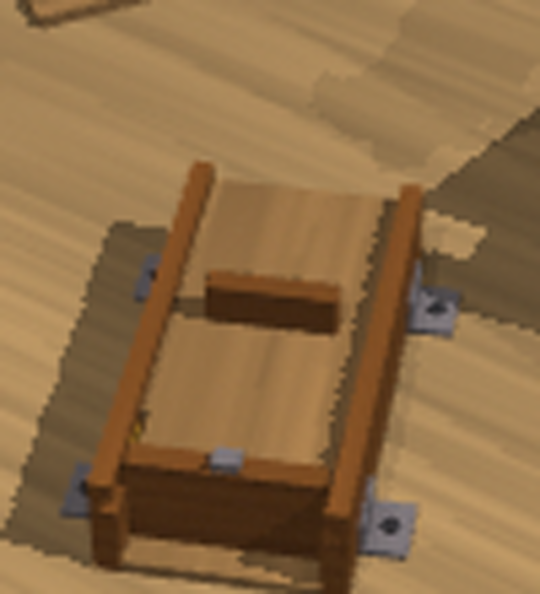

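View pics/k3.png

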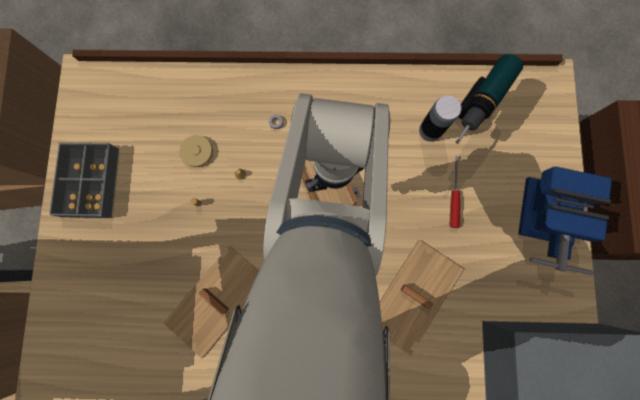

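The lid is closed in the scene view, front edge hidden behind the wall top at (225,460) in the crop, and a yellow bump shows in the notch at (137,428). One look from above the end wall to check for a gap.

```bash
python3 -m crank '[[0,0,0,0,0,-1,-1],[0,0,0,0,0,-2,-1],[0,0,0,0,0,-2.2,-1],[0,0,0,0,0,-2.2,-1],[0,0,0,0,0,-2.2,-1],[0,0,0,0,0,-2.2,-1],[0,0,0,0,0,-2,-1],[0,0,0,0,0,-1,-1],[0,0,0,0,0,-0.3,-1],[0,0,0,0,0,0,-1]]'
python3 -c "
from h import *
s=st();bx(s)
i=cams.grab_frame('wrist')
c=cam('wrist',s);o=np.array([578.6,-31.8]);a=np.radians(24.13)
for b in [(81,0,41.5),(86,0,41.5),(95,0,41.5),(-6,0,63.5),(-6,0,41.5)]:
  w=[o[0]+np.cos(a)*b[0]-np.sin(a)*b[1],o[1]+np.sin(a)*b[0]+np.cos(a)*b[1],b[2]];print(b,proj(c,w).round())
cv2.imwrite('pics/m1.png',cv2.resize(i[80:280,220:420],None,fx=3,fy=3,interpolation=2))"
```

```text
clock: 32.23
eef_pos: [668.3, 12.2, 175.4]
tcp_rot: [-1.559, -0.013, 1.999]
contact_force: [0.6, -0.6, 0.5]
opening: -0.0
t32.23 [668.3  12.2 175.4] [-89.33  -0.77 114.54] F [ 0.6 -0.6  0.5] op -0.000
box xy [99.9  3.5] z 175.4 Fbox [ 0.3 -0.8  0.5]
(81, 0, 41.5) [319. 168.]
(86, 0, 41.5) [319. 174.]
(95, 0, 41.5) [319. 184.]
(-6, 0, 63.5) [320.  61.]
(-6, 0, 41.5) [320.  64.]
```

View pics/m1.png

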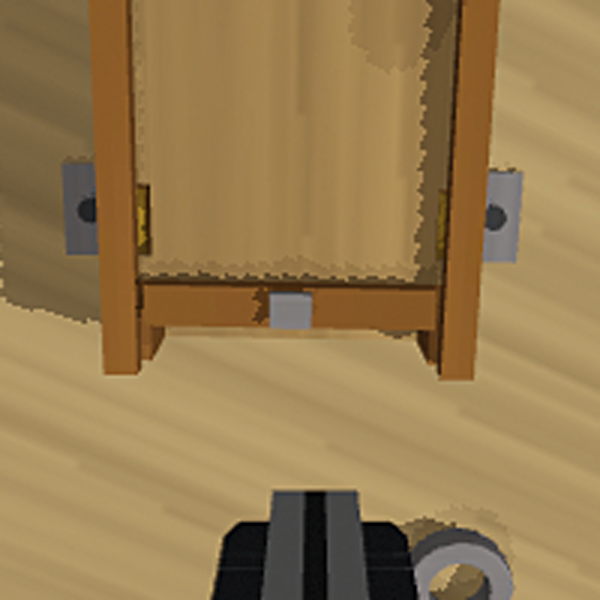

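The front edge meets the wall with no gap (crop y≈280), and the brass bumps stand in both notches at (143,220) and (442,220). Handing in.

```bash
python3 -c "
from h import *
from rig import order
st();print(order.sign_off())"
```

```text
t32.28 [667.8  12.  175.3] [-89.31  -0.78 114.53] F [ 0.6 -0.1  0. ] op -0.000
the job is handed in; nothing more can be done
None
```

I set the brass spool upright in the open end of the box, then slid the lid shut over the ridge until it stopped on the end wall. The job was handed in at 32 s with the gripper clear of everything.

**Lid home:** a last press of about 12.5 N did not move it. From above there is no gap at the end wall, and the brass bumps show in both notches. The highest push I read was about 12.5 N, but force is only reported at the end of each move, so I did not see any peaks in between.

**What disagreed:**
- **Fingertips:** they sat about 11–15 mm behind the reported tool point instead of 11 mm ahead. The first grasp therefore closed just above the spool without moving it, and I regrasped lower.
- **Lid touch:** while lowering behind the handle, the fingertips touched the lid's top with about 3 N, and I raised them.
- **Spool and bystanders:** I last saw the spool standing in the box when the lid was almost over it, and it is hidden now. In the last top view the bystanders were in place, though the arm covered part of the bench.

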